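Tamp the corner blocks level in the sprung bin

TASK

Take the orange-handled tamper and use its flat steel foot to press the two dark blocks that stand proud in the plywood bin down level with the pale ones until they stand on the bin floor. Finish with the tamper held on the level row in a steady press of 15 to 20 N for a second, and never press the bin or its blocks harder than 25 N or touch the blocks with the gripper. Then stand the tamper upright in its grey tray again and let go, leaving everything else on the bench where it is.

Things in the scene. Friction and masses are not known exactly. Their poses are not given: they have to be found in the camera images.
- bin: fixed plywood bin on a thin rubber pad, outside 219 (its x) x 64 (y) x 46 mm high, inside width 50, inner floor 6 mm above its underside, rim 10 mm above the tops of level blocks, which are 36 mm above the underside. Origin: centre of its underside. Along x: wall, red board l, pale a, dark p, pale b, fixed divider (8 mm thick, 36 high) at x = 0, pale c, dark q, pale d, red board r, wall.
- block_a: pale beech block, loose, waxed, 27 g, 28 mm along the row (its x), 46 across, 30 high; upper and lower 8.7 mm taper to 18 mm along the row, so top and bottom flats are 18 x 46 mm. Origin: centre of its underside, z up. Starts upright on the bin floor, about 13 mm from the next pale block, and is pushed along when a dark block comes down.
- block_b: pale beech block, loose, waxed, 27 g, 28 mm along the row (its x), 46 across, 30 high; upper and lower 8.7 mm taper to 18 mm along the row, so top and bottom flats are 18 x 46 mm. Origin: centre of its underside, z up. Starts upright on the bin floor, about 13 mm from the next pale block, and is pushed along when a dark block comes down.
- block_c: pale beech block, loose, waxed, 27 g, 28 mm along the row (its x), 46 across, 30 high; upper and lower 8.7 mm taper to 18 mm along the row, so top and bottom flats are 18 x 46 mm. Origin: centre of its underside, z up. Starts upright on the bin floor, about 13 mm from the next pale block, and is pushed along when a dark block comes down.
- block_p: dark walnut block of the pale ones' shape, loose. Origin: centre of its underside, z up. Starts wedged between two pale blocks, upright, its top about 26 mm above theirs. Down, its underside is on the bin floor (6 mm up in the bin's frame). Pushing it down shoves neighbours and sprung board aside: the force rises to 9 to 16 N half way, then the block gives; once down, force climbs steeply.
- block_q: dark walnut block of the pale ones' shape, loose. Origin: centre of its underside, z up. Starts wedged between two pale blocks, upright, its top about 26 mm above theirs. Down, its underside is on the bin floor (6 mm up in the bin's frame). Pushing it down shoves neighbours and sprung board aside: the force rises to 9 to 16 N half way, then the block gives; once down, force climbs steeply.
- tamper: loose tamper, 200 to 325 g: flat square steel foot 38 x 38 mm, 12 mm thick; upright square orange handle 24 x 24 mm, from 12 to 100 mm above the underside, sides parallel to the foot's. Origin: centre of the foot's underside, z up. Starts upright in the tray. Grip it 60 to 85 mm above the underside. Turned square to the bin, the foot fits in with 6 mm to spare at each side.
- tray: fixed shallow grey tray, 100 mm by 100 mm outside, walls 5 mm, 12 mm high, inner floor 5 mm above the bench: the tamper's place. Origin: centre of its underside, z up.
- glue: bystander: white glue bottle, 52 mm across, 130 mm tall. Origin: centre of its underside.
- wax_can: bystander: wax tin, 60 mm across, 70 mm tall. Origin: centre of its underside.
- screwdriver: bystander: red-handled screwdriver, 160 mm long, lying on the bench along its x.
- block_d: pale beech block, loose, waxed, 27 g, 28 mm along the row (its x), 46 across, 30 high; upper and lower 8.7 mm taper to 18 mm along the row, so top and bottom flats are 18 x 46 mm. Origin: centre of its underside, z up. Starts upright on the bin floor, about 13 mm from the next pale block, and is pushed along when a dark block comes down.
- board_l (a joint): red plastic board, 8 mm thick, 38 mm high, that closes the row at the bin's -x end and slides outward along the bin's x on a spring (90 N/m, 1.2 N at 0): 0 (m) at the start, about 0.015 with the dark block of that side down, at most 0.020
- board_r (a joint): red plastic board, 8 mm thick, 38 mm high, that closes the row at the bin's +x end and slides outward along the bin's x on a spring (90 N/m, 1.2 N at 0): 0 (m) at the start, about 0.015 with the dark block of that side down, at most 0.020
- bin_body (a joint): how far the plywood bin has been pressed down into its stiff rubber pad (m): 0 at the start, 0.025 mm for each newton
There are look-alikes about, which are no part of the job. Leave any purple look-alike of the block_a alone.

How it is judged:
By the outcome, as a careful person would: the job done as asked, in the order asked, and still so for the second after the job is handed in, with the robot touching nothing.
It also fails if it takes over 69 s, if anything falls off the work surface, if the arm or the gripper's body presses on something with over 40 N, if the wrist force passes 120 N, or if a joint passes its speed limit or range.

ROBOT

A 7-joint arm with a two-finger parallel gripper is mounted at the origin on the work surface. World frame = base frame: x ahead of the robot, y to its left, z up, the work surface at z = 0. Lengths are in m, angles in rad, forces in N, time in s.
With the tool pointing down it reaches from about 0.4 to 0.85 m from the base axis. Payload 4.5 kg.
Tool frame: the origin (TCP) lies midway between the tips of the shut fingers; the grasp point (between the pads) lies 19 mm behind it (r.pinch_z is the distance from the TCP to the grasp point, in m); z points along the fingers, y is the line along which they close (so a half turn about z gives the same grasp; the last joint's range is limited). The gripper opens to 88 mm and grips with 3 to 60 N. Pads are 18 mm wide; open, the fingers measure 123 mm over their backs; the gripper's body (75 mm by 187 mm) begins 45 mm behind the grasp point.
Start: joints at [-1.285, 0.689, -0.195, 1.565, 0.157, 0.902, -0.215], TCP at [0.156, 0.605, 0.239] pointing down, gripper open.
Joint ranges: [-3.01, 3.01], [-0.46, 2.08], [-1.47, 1.51], [0.13, 2.56], [-1, 4.14], [0.04, 2.09], [-2.66, 2.66]. Speed limits (rad/s): [2.57, 2.57, 3.14, 3.14, 3.14, 3.14, 3.14].

INTERFACE

Orientations are given as a unit quaternion [x, y, z, w].
In Python, from cell import sense, optics, ticket, r gives the robot as it stands.
- The arm moves only by the shell command python3 -m creep 'ROWS'. ROWS is JSON, a list of rows, each a list of 3 entries, a list of its own where there are three numbers: the turn, a rotation vector about the tool's x, y, z in rad, then the shift along the tool's x, y, z in m, then the finger opening in m, from 0 to 0.0881. In form: [[[rx, ry, rz], [dx, dy, dz], claw], ...]. A call has 1 to 5 rows; each row shifts and turns the commanded pose from where the row before left it, along the tool's axes as they then stand; what a row does not reach is not made up. A row lasts 1/8 s, in which the tool goes at most 62.5 mm and 10.7 degrees, less where a joint would pass 70% of its speed; a pose out of reach is approached as far as the arm can. A call is refused whole if a number of a shift passes 0.0625 or a number of a turn 0.188, either way. A call with a gripper value outside its range is refused whole. The fingers move at their own pace and stop on an object; the grip force is fixed at half the most. Time passes only in rows, so rows that do not move let the fingers close. It gives the time, the measured TCP pose, the force, the opening and the grip force at its end, in the units of the state.
- sense(): the state, without advancing time (a new reading comes with each control period).
- optics.grab_frame(name): name is "side" or "top"; returns a dict with "frame" (384x512x3 uint8, red, green, blue), "z_map" (384x512 float32, m along the optical axis (not along the pixel's ray), 0 where there is no reading), "fov_y" (degrees; the focal length in pixels is half the picture's height over the tangent of half this angle, whatever the lens; pixels are square), "cx", "cy" (the principal point, pixels), "rvec" (rotation vector, rad) and "tvec" (3), from world to camera coordinates, as OpenCV has them. Camera axes: x right, y down, z forward; pixel columns grow to the right and rows downward; lengths in m; the calibration is good to about 2 mm. A picture is of the moment at which its call begins.
- ticket.hand_in(): hands the job in; it is judged then, once.
The state is a dict: "t": time; "q": joint angles; "joint_velocities": joint speeds; "tau": joint torques, N m; "position": TCP position; "orientation": TCP orientation; "ft_force": force on the tool from outside, world axes, zero at the start; "moment": the same for the moment, N m; "grip_width": finger opening in m; "grasp_force": force on a finger pad.
Only numpy, scipy, OpenCV 4.12 (cv2) and the standard library are available. Lean on these libraries where they do the work, as an engineer would, in place of code of your own. Each camera call takes 0.05 s, during which the arm holds its last target. There are 200 camera calls.

## Working session

There is one attempt and no reset: what is moved stays moved. The work goes in short steps, Python scripts to look and compute and a shell command to move; the robot and the scene stay as the last step left them, time stands still between calls to the robot, and variables do not carry over. Pictures are saved under pics/ and viewed, at most 10 in all, crops included, and the job is handed in when it is done.

```bash
mkdir -p pics; ls; cat > h.py <<'E'
import numpy as np, cv2
from cell import sense, optics, ticket, r
from scipy.spatial.transform import Rotation as R
def grab(n):
    d=optics.grab_frame(n); d['R']=cv2.Rodrigues(np.array(d['rvec'],float))[0]; d['t']=np.array(d['tvec'],float)
    d['f']=d['frame'].shape[0]/2/np.tan(np.radians(d['fov_y'])/2); return d
def save(d,name): cv2.imwrite('pics/'+name,d['frame'][:,:,::-1])
def pts(d):  # world xyz for each pixel from depth
    z=d['z_map']; v,u=np.mgrid[:z.shape[0],:z.shape[1]]
    c=np.stack([(u-d['cx'])/d['f']*z,(v-d['cy'])/d['f']*z,z],-1)
    w=(c-d['t'])@d['R']; w[z==0]=np.nan; return w
def ray(d,uv,h):
    uv=np.atleast_2d(np.array(uv,float)); c=np.c_[(uv[:,0]-d['cx'])/d['f'],(uv[:,1]-d['cy'])/d['f'],np.ones(len(uv))]@d['R']
    o=-d['R'].T@d['t']; return o+c*((h-o[2])/c[:,2])[:,None]
E
python3 - <<'E'
from h import *
s=sense(); print({k:np.round(v,3).tolist() for k,v in s.items()}); print(r.pinch_z)
for n in('top','side'):
    d=grab(n); save(d,n+'0.png'); print(n,d['f'],d['cx'],d['cy'],-d['R'].T@d['t'],np.isnan(pts(d)).mean())
E
```

```text
pics
{'t': 0.0, 'q': [-1.285, 0.69, -0.195, 1.566, 0.157, 0.902, -0.215], 'joint_velocities': [0.001, 0.0, -0.001, 0.0, 0.001, 0.001, 0.002], 'tau': [-0.0, -52.754, -1.267, -15.343, -0.053, 0.006, 0.0], 'position': [0.156, 0.605, 0.238], 'orientation': [0.126, 0.992, -0.001, -0.0], 'ft_force': [-0.44, 0.157, -0.181], 'moment': [0.004, -0.053, 0.018], 'grasp_force': 0.0, 'grip_width': 0.088}
0.0187
top 386.04516131179867 252.5951221649091 190.77007709582156 [4.47314263e-01 4.77833493e-04 1.02901833e+00] 0.0038197835286458335
side 411.125281617257 259.8841789636037 195.28762136303075 [ 0.1427983  -0.71142194  0.9954949 ] 0.004063924153645833
```

View pics/top0.png

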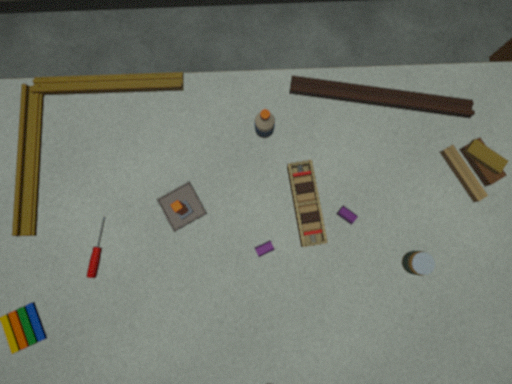

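View pics/side0.png

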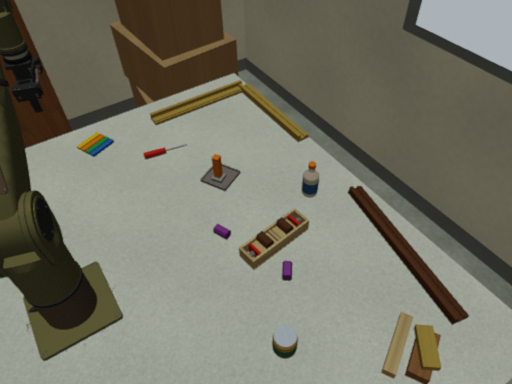

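The top view shows the tamper at about (180,207) in its tray (182,206), and the bin centred at about (308,203) with dark blocks at (305,188) and (310,217). The purple decoys are at (347,215) and (264,248), and the glue is at (264,122). In the side view the tamper handle is at (217,165) and the bin at (275,237).

```bash
python3 - <<'E'
from h import *
for n in('top','side'):
    d=grab(n); w=pts(d); np.savez('pics/'+n+'.npz',w=w,f=d['frame'])
    hsv=cv2.cvtColor(d['frame'],cv2.COLOR_RGB2HSV)
    H=w[...,2]
    def box(cx,cy,rad): return (abs(w[...,0]-cx)<rad)&(abs(w[...,1]-cy)<rad)
    t=ray(d,[(182,206),(308,203),(264,122)] if n=='top' else [(220,176),(275,240),(310,190)],0.02); print(n,t.round(3).tolist())
    tc,bc=t[0],t[1]
    # tamper handle top
    for nm,c,rad,lo,hi in(('handletop',tc,.08,.09,.115),('handle',tc,.08,.04,.115),('foot',tc,.08,.012,.03),('tray',tc,.09,.003,.03),('bin rim',bc,.13,.040,.056),('bin all',bc,.14,.025,.08),('proud',bc,.12,.056,.09)):
        m=box(c[0],c[1],rad)&(H>lo)&(H<hi)
        if m.sum()<4: print(nm,'few',m.sum()); continue
        P=w[m]; (c2,sz,an)=cv2.minAreaRect(P[:,:2].astype(np.float32)*1000)
        print(nm,m.sum(),'c',np.round(c2,1),'sz',np.round(sz,1),'an',round(an,1),'zmed',np.median(P[:,2]).round(4),'zmax',np.percentile(P[:,2],98).round(4))
    o=cv2.resize(d['frame'][130:270,130:370] if n=='top' else d['frame'][140:280,180:340],None,fx=3.2,fy=3.2,interpolation=cv2.INTER_CUBIC)
    cv2.imwrite('pics/'+n+'_z.png',o[:,:,::-1])
E
```

```text
top [[0.565, 0.2, 0.02], [0.562, -0.132, 0.02], [0.787, -0.024, 0.02]]
handletop 110 c [557.4 198. ] sz [24.4 24.3] an 31.3 zmed 0.1045 zmax 0.1071
handle 163 c [557.1 198.2] sz [24.6 24.2] an 33.1 zmed 0.1022 zmax 0.1071
foot 218 c [567.2 203.8] sz [99.6 99. ] an 27.7 zmed 0.0144 zmax 0.0236
tray 1222 c [565.4 199.8] sz [176.8 178.7] an 0.5 zmed 0.0061 zmax 0.0184
bin rim 822 c [ 562.1 -126. ] sz [219.3  64.7] an 7.5 zmed 0.0455 zmax 0.0551
bin all 2304 c [529.8 -86.1] sz [223.7 262.6] an 36.7 zmed 0.0411 zmax 0.063
proud 349 c [ 562.  -125.8] sz [101.8  46.5] an 7.2 zmed 0.061 zmax 0.0642
side [[0.562, 0.188, 0.02], [0.562, -0.133, 0.02], [0.771, -0.034, 0.02]]
handletop 66 c [557.5 194.2] sz [27. 24.] an 31.2 zmed 0.1022 zmax 0.1071
handle 166 c [557.5 194.2] sz [29.6 24. ] an 31.2 zmed 0.0819 zmax 0.1068
foot 118 c [566.7 199.4] sz [99.6 99.3] an 27.8 zmed 0.0146 zmax 0.0256
tray 571 c [561.9 186.8] sz [177.  177.1] an 1.5 zmed 0.0063 zmax 0.0233
bin rim 689 c [ 563.6 -128. ] sz [222.1  67.7] an 7.0 zmed 0.0453 zmax 0.055
bin all 1803 c [529.4 -89.1] sz [221.3 263.5] an 36.9 zmed 0.0403 zmax 0.0631
proud 225 c [ 562.  -128.1] sz [100.6  48.3] an 8.1 zmed 0.061 zmax 0.0645
```

View pics/top_z.png

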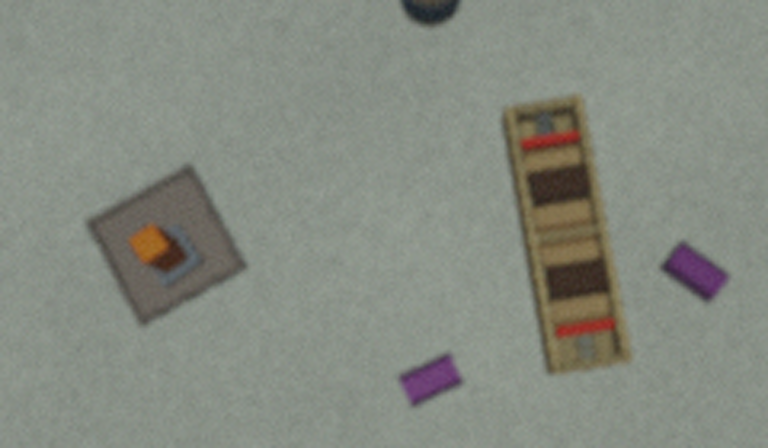

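The numbers agree with the given sizes. Bin rim is 219 x 65 mm at z 0.046, centred at (0.5625, -0.126), yaw about 7.3°. Dark tops are at 0.062, at about ±38.5 mm. The tamper handle is at (0.557, 0.198), turned about 31°, with its top at 0.105. First I turn the fingers to the 31° line.

```bash
cat >> h.py <<'E'
def plan(x,y,z,yaw=None):
    """print tool-frame shift to target TCP, and tool-z turn bringing finger line (tool y) to yaw deg (mod 180)"""
    s=sense(); A=R.from_quat(s['orientation']).as_matrix(); p=np.array(s['position'])
    fy=np.degrees(np.arctan2(A[1,1],A[0,1]))
    print('t',round(s['t'],2),'pos',p.round(4),'fy',round(fy,2),'tilt',(A[:2,2]).round(4),'F',np.round(s['ft_force'],2),'M',np.round(s['moment'],2),'w',round(s['grip_width'],4),'g',round(s['grasp_force'],1),'q',np.round(s['q'],2))
    if yaw is not None: print('turn z rad',np.radians(-(((yaw-fy)+90)%180-90)).round(4))
    print('tool shift',(A.T@(np.array([x,y,z])-p)).round(4))
E
python3 -m creep '[[[0,0,0.155],[0,0,0],0.088],[[0,0,0.155],[0,0,0],0.088],[[0,0,0.155],[0,0,0],0.088],[[0,0,0.155],[0,0,0],0.088],[[0,0,0.155],[0,0,0],0.088]]'
python3 -c "
from h import *
plan(.557,.198,.2,31)"
```

```text
t: 0.82
position: [0.1556, 0.6051, 0.2385]
orientation: [0.493, 0.87, -0.0, 0.0]
ft_force: [-0.7, -0.3, -0.2]
grip_width: 0.0878
grasp_force: 0.0
t 0.82 pos [0.1556 0.6051 0.2385] fy 30.88 tilt [-0.0002 -0.0005] F [-0.74 -0.27 -0.19] M [-0.07  0.04 -0.05] w 0.0878 g 0.0 q [-1.41  0.69  0.03  1.57 -0.03  0.88 -0.83]
turn z rad -0.002
tool shift [-0.5554  0.1356  0.0386]
```

```bash

python3 -m creep '[[[0,0,0],[-0.0555,0.0135,0],0.088],[[0,0,0],[-0.0555,0.0135,0],0.088],[[0,0,0],[-0.0555,0.0135,0],0.088],[[0,0,0],[-0.0555,0.0135,0],0.088],[[0,0,0],[-0.0555,0.0135,0],0.088]]'
python3 -m creep '[[[0,0,0],[-0.055,0.0135,0],0.088],[[0,0,0],[-0.055,0.0135,0],0.088],[[0,0,0],[-0.05,0.0135,0],0.088],[[0,0,0],[-0.04,0.0135,0],0.088],[[0,0,0],[0,0,0],0.088]]'
python3 -c "
from h import *
plan(.557,.198,.14,31)
d=grab('top');save(d,'t2.png');d=grab('side');save(d,'s2.png')"
```

```text
t: 1.45
position: [0.3582, 0.4015, 0.2387]
orientation: [0.491, 0.871, 0.0, 0.0]
ft_force: [1.2, 0.0, -0.3]
grip_width: 0.088
grasp_force: 0.0
t: 2.08
position: [0.5098, 0.2557, 0.2386]
orientation: [0.494, 0.869, -0.0, 0.001]
ft_force: [-0.1, 1.0, 0.0]
grip_width: 0.088
grasp_force: 0.0
t 2.08 pos [0.5098 0.2557 0.2386] fy 30.75 tilt [ 0.0018 -0.0019] F [-0.06  0.96  0.02] M [-0.03  0.02  0.02] w 0.088 g 0.0 q [-0.53  0.61 -0.03  1.74  0.03  0.79 -0.04]
turn z rad -0.0044
tool shift [-0.0735  0.0111  0.0988]
```

```bash

python3 -m creep '[[[0,0,0],[-0.037,0.0055,0.04],0.088],[[0,0,0],[-0.0365,0.0055,0.04],0.088],[[0,0,0],[0,0,0.019],0.088],[[0,0,0],[0,0,0],0.088],[[0,0,0],[0,0,0],0.088]]'
python3 - <<'E'
from h import *
plan(.557,.198,.059,31)
d=grab('side');w=pts(d)
hsv=cv2.cvtColor(d['frame'],cv2.COLOR_RGB2HSV)
m=(w[...,2]>.02)&(w[...,2]<.24)&(abs(w[...,0]-.557)<.1)&(abs(w[...,1]-.198)<.1)
print(m.sum()); cv2.imwrite('pics/s3.png',cv2.resize(d['frame'][60:220,140:300],None,fx=3.5,fy=3.5,interpolation=cv2.INTER_CUBIC)[:,:,::-1])
E
```

```text
t: 2.8
position: [0.5538, 0.2045, 0.1406]
orientation: [0.49, 0.872, 0.001, -0.0]
ft_force: [0.3, 0.7, 0.4]
grip_width: 0.0883
grasp_force: 0.0
t 2.8 pos [0.5538 0.2045 0.1406] fy 31.33 tilt [0.0007 0.0016] F [0.25 0.74 0.38] M [-0.    0.05 -0.02] w 0.0883 g 0.0 q [-0.41  0.77 -0.04  1.77  0.05  0.6   0.07]
turn z rad 0.0057
tool shift [-0.0073 -0.0008  0.0816]
756
```

View pics/s3.png

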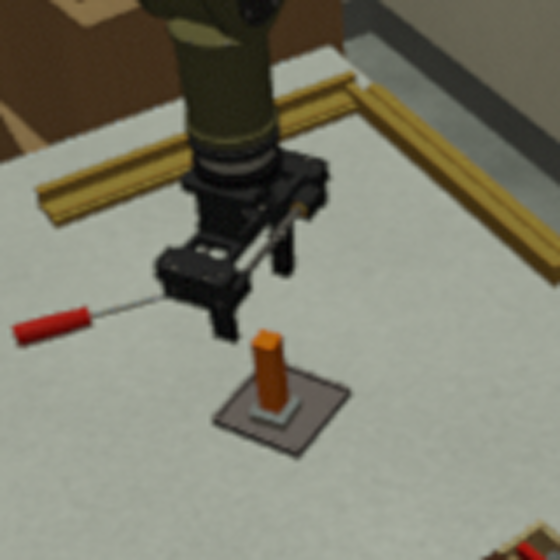

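The fingers (crop (225,320) and (283,260)) straddle the handle top at (267,340), with a few mm still to go. I correct that and descend in two stages.

```bash

python3 -m creep '[[[0,0,0],[-0.007,-0.001,0],0.088],[[0,0,0],[0,0,0],0.088],[[0,0,0],[0,0,0.025],0.088],[[0,0,0],[0,0,0.025],0.088],[[0,0,0],[0,0,0],0.088]]'
python3 -c "
from h import *
plan(.557,.198,.059,31)"
```

```text
t: 3.48
position: [0.5559, 0.1955, 0.0886]
orientation: [0.491, 0.871, -0.001, -0.001]
ft_force: [-0.3, -0.6, 0.7]
grip_width: 0.0877
grasp_force: 0.0
t 3.48 pos [0.5559 0.1955 0.0886] fy 31.17 tilt [-0.003  -0.0012] F [-0.31 -0.59  0.68] M [-0.01  0.01 -0.01] w 0.0877 g 0.0 q [-0.39  0.85 -0.04  1.79  0.06  0.5   0.07]
turn z rad 0.0029
tool shift [0.0016 0.0024 0.0295]
```

```bash

python3 -m creep '[[[0,0,0],[0.0015,0.0015,0.015],0.088],[[0,0,0],[0,0,0.0145],0.088],[[0,0,0],[0,0,0],0.06],[[0,0,0],[0,0,0],0.04],[[0,0,0],[0,0,0],0.03]]'
python3 -m creep '[[[0,0,0],[0,0,0],0.02],[[0,0,0],[0,0,0],0.01],[[0,0,0],[0,0,0],0.0],[[0,0,0],[0,0,0],0.0],[[0,0,0],[0,0,0],0]]'
python3 -c "
from h import *
plan(.557,.198,.059,31)"
```

```text
t: 4.1
position: [0.5579, 0.1981, 0.0607]
orientation: [0.491, 0.871, 0.0, 0.0]
ft_force: [0.2, -0.2, -0.4]
grip_width: 0.06
grasp_force: 0.0
t: 4.72
position: [0.5574, 0.198, 0.0602]
orientation: [0.491, 0.871, -0.0, -0.0]
ft_force: [-0.1, 0.7, 1.2]
grip_width: 0.024
grasp_force: 29.6
t 4.72 pos [0.5574 0.198  0.0602] fy 31.17 tilt [-0.0003 -0.    ] F [-0.1   0.72  1.2 ] M [-0.03  0.12 -0.04] w 0.024 g 29.6 q [-0.4   0.9  -0.03  1.8   0.06  0.45  0.07]
turn z rad 0.003
tool shift [ 0.0002 -0.0003  0.0012]
```

Width of 24.0 mm at 30 N matches the handle, so the grasp is good. TCP is 55 mm above the underside. Lift and turn.

```bash

python3 -m creep '[[[0,0,0],[0,0,-0.01],0],[[0,0,0],[0,0,-0.03],0],[[0,0,0],[0,0,-0.04],0],[[0,0,0],[0,0,-0.04],0],[[0,0,0],[0,0,-0.02],0]]'
python3 -m creep '[[[0,0,0.139],[0,0,0],0],[[0,0,0.139],[0,0,0],0],[[0,0,0.139],[0,0,0],0],[[0,0,0],[0,0,0],0],[[0,0,0],[0,0,0],0]]'
python3 -c "
from h import *
plan(.5625,-.126,.2,7.3)"
```

```text
t: 5.35
position: [0.5582, 0.1982, 0.2028]
orientation: [0.491, 0.871, 0.001, 0.001]
ft_force: [0.7, -0.0, -3.1]
grip_width: 0.0238
grasp_force: 29.6
t: 5.98
position: [0.5573, 0.198, 0.2003]
orientation: [0.66, 0.751, -0.0, -0.0]
ft_force: [-0.4, -0.9, -2.7]
grip_width: 0.0244
grasp_force: 29.6
t 5.97 pos [0.5573 0.198  0.2003] fy 7.42 tilt [-0.0003 -0.    ] F [-0.43 -0.92 -2.71] M [-0.03  0.04  0.05] w 0.0244 g 29.6 q [-0.46  0.69  0.08  1.72 -0.07  0.73 -0.22]
turn z rad 0.0021
tool shift [-3.22e-01 -3.67e-02  3.00e-04]
```

```bash

python3 -m creep '[[[0,0,0],[-0.054,-0.0128,0],0],[[0,0,0],[-0.054,-0.0128,0],0],[[0,0,0],[-0.054,-0.0128,0],0],[[0,0,0],[-0.054,-0.0128,0],0],[[0,0,0],[-0.054,-0.0128,0],0]]'
python3 -m creep '[[[0,0,0],[-0.052,-0.0128,0],0],[[0,0,0],[0,0,0.03],0],[[0,0,0],[0,0,0.02],0],[[0,0,0],[0,0,0],0],[[0,0,0],[0,0,0],0]]'
python3 - <<'E'
from h import *
plan(.5228,-.1314,.137,7.3)
d=grab('side'); cv2.imwrite('pics/s4.png',cv2.resize(d['frame'][140:280,180:360],None,fx=4,fy=4,interpolation=cv2.INTER_CUBIC)[:,:,::-1])
E
```

```text
t: 6.6
position: [0.5281, -0.0797, 0.2005]
orientation: [0.66, 0.751, 0.0, 0.0]
ft_force: [0.5, -0.5, -3.0]
grip_width: 0.0239
grasp_force: 29.8
t: 7.22
position: [0.5227, -0.1311, 0.1509]
orientation: [0.66, 0.751, 0.0, 0.0]
ft_force: [0.3, 0.2, -3.2]
grip_width: 0.0239
grasp_force: 29.9
t 7.22 pos [ 0.5227 -0.1311  0.1509] fy 7.33 tilt [ 0.0012 -0.    ] F [ 0.34  0.18 -3.19] M [-0.1   0.04 -0.03] w 0.0239 g 29.9 q [ 0.16  0.7   0.    1.92 -0.01  0.52  0.29]
turn z rad 0.0005
tool shift [-0.0003  0.      0.0139]
```

View pics/s4.png

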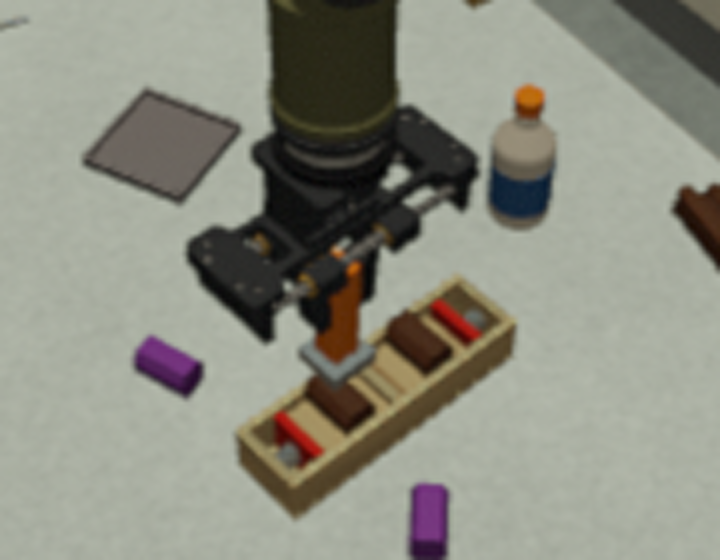

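The foot (crop (337,350)) hangs square over the near dark block (340,400), and the bin, boards and far dark block are untouched. Descending now.

```bash

python3 -m creep '[[[0,0,0],[0,0,0.015],0],[[0,0,0],[0,0,0.01],0],[[0,0,0],[0,0,0.004],0],[[0,0,0],[0,0,0.002],0],[[0,0,0],[0,0,0],0]]'
python3 -m creep '[[[0,0,0],[0,0,0.002],0],[[0,0,0],[0,0,0.001],0],[[0,0,0],[0,0,0.001],0],[[0,0,0],[0,0,0.001],0],[[0,0,0],[0,0,0],0]]'
```

```text
t: 7.9
position: [0.5222, -0.1312, 0.1191]
orientation: [0.661, 0.751, 0.0, -0.0]
ft_force: [0.1, -1.3, -3.6]
grip_width: 0.0239
grasp_force: 29.9
t: 8.52
position: [0.5214, -0.1314, 0.1144]
orientation: [0.661, 0.75, -0.0, -0.0]
ft_force: [-3.9, -0.7, 4.7]
grip_width: 0.0238
grasp_force: 29.9
```

```bash

python3 -m creep '[[[0,0,0],[0,-0.0006,0.001],0],[[0,0,0],[0,-0.0006,0.001],0],[[0,0,0],[0,-0.0006,0.001],0],[[0,0,0],[0,-0.0004,0.001],0],[[0,0,0],[0,0,0],0]]'

```

```text
t: 9.15
position: [0.5192, -0.1317, 0.1104]
orientation: [0.661, 0.75, -0.001, -0.0]
ft_force: [-2.8, -0.6, 6.3]
grip_width: 0.0239
grasp_force: 29.9
```

```bash

python3 -m creep '[[[0,0,0],[0,-0.0006,0.001],0],[[0,0,0],[0,-0.0006,0.001],0],[[0,0,0],[0,-0.0006,0.001],0],[[0,0,0],[0,0,0],0]]'

```

```text
t: 9.65
position: [0.5175, -0.132, 0.1076]
orientation: [0.661, 0.75, -0.0, -0.0]
ft_force: [-2.9, -0.1, 6.8]
grip_width: 0.0238
grasp_force: 29.9
```

```bash

python3 -m creep '[[[0,0,0],[0,-0.0003,0.001],0],[[0,0,0],[0,-0.0003,0.001],0],[[0,0,0],[0,-0.0002,0.001],0],[[0,0,0],[0,-0.0002,0.001],0],[[0,0,0],[0,0,0],0]]'

```

```text
t: 10.28
position: [0.5169, -0.1321, 0.1034]
orientation: [0.661, 0.75, -0.0, 0.0]
ft_force: [-1.8, -0.4, -0.2]
grip_width: 0.0238
grasp_force: 29.9
```

```bash

python3 -m creep '[[[0,0,0],[0,0,0.001],0],[[0,0,0],[0,0,0.001],0],[[0,0,0],[0,0,0.001],0],[[0,0,0],[0,0,0.001],0],[[0,0,0],[0,0,0],0]]'

```

```text
t: 10.9
position: [0.5173, -0.1316, 0.099]
orientation: [0.661, 0.751, 0.0, -0.0]
ft_force: [-0.2, 0.1, -3.6]
grip_width: 0.0242
grasp_force: 29.9
```

```bash

python3 -m creep '[[[0,0,0],[0,0,0.001],0],[[0,0,0],[0,0,0.001],0],[[0,0,0],[0,0,0.001],0],[[0,0,0],[0,0,0.0005],0],[[0,0,0],[0,0,0],0]]'

```

```text
t: 11.52
position: [0.5174, -0.1318, 0.0957]
orientation: [0.661, 0.751, 0.0, 0.0]
ft_force: [-0.0, 0.3, -2.6]
grip_width: 0.0237
grasp_force: 29.9
```

```bash

python3 -m creep '[[[0,0,0],[0,0,0.0007],0],[[0,0,0],[0,0,0.0007],0],[[0,0,0],[0,0,0.0007],0],[[0,0,0],[0,0,0.0005],0],[[0,0,0],[0,0,0],0]]'

```

```text
t: 12.15
position: [0.5173, -0.1318, 0.093]
orientation: [0.661, 0.751, 0.0, 0.0]
ft_force: [0.4, 0.3, -2.5]
grip_width: 0.0238
grasp_force: 29.9
```

```bash

python3 -m creep '[[[0,0,0],[0,0,0.0003],0],[[0,0,0],[0,0,0.0003],0],[[0,0,0],[0,0,0],0]]'

```

```text
t: 12.52
position: [0.5172, -0.1318, 0.0925]
orientation: [0.661, 0.751, 0.0, 0.0]
ft_force: [1.9, -0.5, -2.1]
grip_width: 0.0242
grasp_force: 29.9
```

```bash

python3 -m creep '[[[0,0,0],[0,0,0.0003],0],[[0,0,0],[0,0,0.0003],0],[[0,0,0],[0,0,0],0]]'

```

```text
t: 12.9
position: [0.5172, -0.1317, 0.0919]
orientation: [0.661, 0.751, 0.0, 0.0]
ft_force: [0.5, 0.1, -2.6]
grip_width: 0.0237
grasp_force: 29.9
```

```bash

python3 -m creep '[[[0,0,0],[0,0,0.0003],0],[[0,0,0],[0,0,0.0003],0],[[0,0,0],[0,0,0],0]]'

```

```text
t: 13.28
position: [0.5172, -0.1318, 0.0913]
orientation: [0.661, 0.751, 0.0, -0.0]
ft_force: [0.2, -0.7, -0.9]
grip_width: 0.024
grasp_force: 29.9
```

```bash

python3 -m creep '[[[0,0,0],[0,0,0.0002],0],[[0,0,0],[0,0,0.0002],0],[[0,0,0],[0,0,0],0]]'

```

```text
t: 13.65
position: [0.5172, -0.1317, 0.091]
orientation: [0.661, 0.751, 0.0, 0.0]
ft_force: [0.2, -0.6, 1.0]
grip_width: 0.0237
grasp_force: 29.9
```

```bash

python3 -m creep '[[[0,0,0],[0,0,0.0002],0],[[0,0,0],[0,0,0.0002],0],[[0,0,0],[0,0,0],0]]'

```

```text
t: 14.02
position: [0.5172, -0.1317, 0.0909]
orientation: [0.661, 0.751, 0.0, 0.0]
ft_force: [-0.1, 1.0, 5.8]
grip_width: 0.0241
grasp_force: 29.9
```

```bash

python3 -m creep '[[[0,0,0],[0,0,0.0002],0],[[0,0,0],[0,0,0.0001],0],[[0,0,0],[0,0,0],0]]'

```

```text
t: 14.4
position: [0.5172, -0.1317, 0.0908]
orientation: [0.661, 0.751, 0.0, 0.0]
ft_force: [-1.9, 0.5, 8.4]
grip_width: 0.0236
grasp_force: 29.9
```

```bash

python3 -m creep '[[[0,0,0],[0,0,0.0001],0],[[0,0,0],[0,0,0.0001],0],[[0,0,0],[0,0,0],0]]'

```

```text
t: 14.78
position: [0.5172, -0.1317, 0.0908]
orientation: [0.661, 0.751, 0.0, 0.0]
ft_force: [-0.1, -0.0, 8.0]
grip_width: 0.0235
grasp_force: 29.9
```

The near block is seated: force gave way halfway, then climbed steeply at TCP 0.091, which is the 36 mm level. Lift and go to the far one.

```bash

python3 -m creep '[[[0,0,0],[0,0,-0.004],0],[[0,0,0],[0,0,-0.016],0],[[0,0,0],[0,0,-0.025],0],[[0,0,0],[0,0,-0.015],0],[[0,0,0],[0,0,0],0]]'
python3 -m creep '[[[0,0,0],[0,0.043,0],0],[[0,0,0],[0,0.043,0],0],[[0,0,0],[0,0,0],0],[[0,0,0],[0,0,0],0]]'
python3 - <<'E'
from h import *
plan(.6022,-.1214,.121,7.3)
d=grab('top');w=pts(d)
b=np.array([.5625,-.1263]);a=np.radians(7.3); s=(w[...,:2]-b)@[np.cos(a),np.sin(a)]; l=(w[...,:2]-b)@[-np.sin(a),np.cos(a)]
for c in range(-95,0,4):
    m=(abs(s*1000-c)<2.5)&(abs(l)<.018); 
    if m.sum(): print(c,m.sum(),np.nanmedian(w[...,2][m]).round(4),d['frame'][m].mean(0).round())
cv2.imwrite('pics/t5.png',cv2.resize(d['frame'][140:265,230:380],None,fx=4,fy=4,interpolation=cv2.INTER_CUBIC)[:,:,::-1])
d=grab('side'); cv2.imwrite('pics/s5.png',cv2.resize(d['frame'][140:280,180:360],None,fx=4,fy=4,interpolation=cv2.INTER_CUBIC)[:,:,::-1])
E
```

```text
t: 15.4
position: [0.5179, -0.132, 0.1512]
orientation: [0.661, 0.751, 0.001, 0.001]
ft_force: [1.4, 0.5, -3.0]
grip_width: 0.0236
grasp_force: 29.9
t: 15.9
position: [0.6008, -0.1209, 0.1488]
orientation: [0.661, 0.751, -0.001, -0.001]
ft_force: [-0.1, 0.5, -3.9]
grip_width: 0.024
grasp_force: 29.9
t 15.9 pos [ 0.6008 -0.1209  0.1488] fy 7.28 tilt [-0.0036  0.0002] F [-0.11  0.52 -3.92] M [-0.13  0.1   0.01] w 0.024 g 29.9 q [ 0.12  0.79  0.01  1.69 -0.02  0.67  0.27]
turn z rad -0.0004
tool shift [-0.0007  0.0014  0.0278]
-95 32 0.6974 [125.  75.  59.]
-91 43 0.6949 [111.  76.  58.]
-87 55 0.6934 [97. 85. 62.]
-83 66 0.6906 [95. 89. 63.]
-79 72 0.6878 [95. 91. 64.]
-75 73 0.6834 [95. 90. 63.]
-71 82 0.6781 [96. 90. 64.]
-67 79 0.6729 [92. 86. 59.]
-63 76 0.6664 [82. 76. 53.]
-59 84 0.6442 [70. 64. 48.]
-55 87 0.6456 [65. 60. 47.]
-51 93 0.6473 [66. 61. 50.]
-47 89 0.6481 [59. 54. 46.]
-43 65 0.6459 [58. 55. 46.]
-39 48 0.6288 [63. 60. 44.]
-35 61 0.6281 [71. 68. 47.]
-31 73 0.6252 [73. 71. 48.]
-27 70 0.6208 [74. 71. 47.]
-23 68 0.6142 [79. 76. 51.]
-19 79 0.6094 [81. 78. 53.]
-15 75 0.6051 [81. 77. 51.]
-11 75 0.6013 [78. 74. 49.]
-7 86 0.5922 [76. 73. 49.]
-3 92 0.5871 [75. 72. 49.]
```

View pics/s5.png

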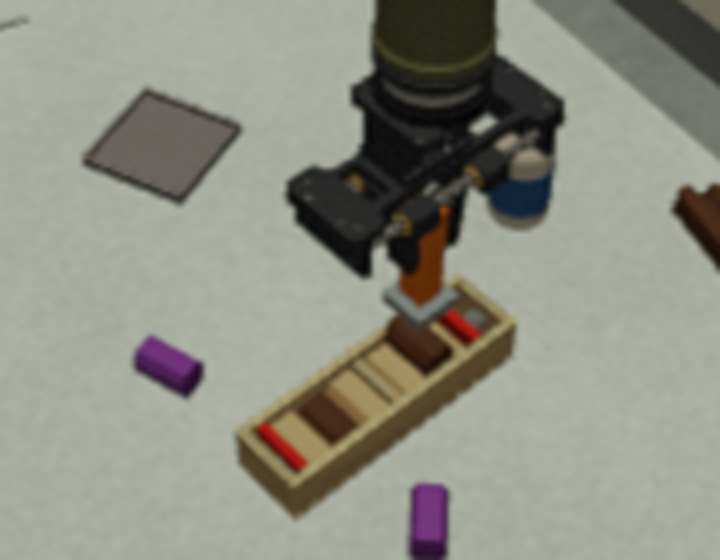

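The near dark block (crop (328,415)) now lies level with its neighbours and the left board has moved out. The foot is over the far block (420,340), clear of the glue bottle.

```bash

python3 -m creep '[[[0,0,0],[-0.0005,0.001,0.015],0],[[0,0,0],[0,0,0.009],0],[[0,0,0],[0,0,0.003],0],[[0,0,0],[0,0,0.002],0],[[0,0,0],[0,0,0],0]]'
python3 -m creep '[[[0,0,0],[0,0,0.002],0],[[0,0,0],[0,0,0.001],0],[[0,0,0],[0,0.0003,0.001],0],[[0,0,0],[0,0.0003,0.001],0],[[0,0,0],[0,0,0],0]]'
```

```text
t: 16.62
position: [0.6036, -0.1213, 0.121]
orientation: [0.661, 0.751, 0.0, 0.0]
ft_force: [0.2, 0.0, -3.0]
grip_width: 0.0239
grasp_force: 29.9
t: 17.25
position: [0.6043, -0.1212, 0.1162]
orientation: [0.661, 0.751, 0.0, 0.0]
ft_force: [-0.3, 0.2, -1.2]
grip_width: 0.0241
grasp_force: 29.9
```

```bash

python3 -m creep '[[[0,0,0],[0,0.0006,0.001],0],[[0,0,0],[0,0.0006,0.001],0],[[0,0,0],[0,0.0006,0.001],0],[[0,0,0],[0,0.0004,0.001],0],[[0,0,0],[0,0,0],0]]'

```

```text
t: 17.88
position: [0.6066, -0.1209, 0.112]
orientation: [0.661, 0.751, 0.0, 0.0]
ft_force: [0.1, -0.1, 1.5]
grip_width: 0.0236
grasp_force: 29.9
```

```bash

python3 -m creep '[[[0,0,0],[0,0.0006,0.001],0],[[0,0,0],[0,0.0006,0.001],0],[[0,0,0],[0,0.0006,0.001],0],[[0,0,0],[0,0,0],0]]'

```

```text
t: 18.38
position: [0.6083, -0.1207, 0.109]
orientation: [0.661, 0.751, 0.0, 0.0]
ft_force: [0.5, -0.3, 2.1]
grip_width: 0.0238
grasp_force: 29.9
```

```bash

python3 -m creep '[[[0,0,0],[0,0.0002,0.001],0],[[0,0,0],[0,0.0001,0.001],0],[[0,0,0],[0,0,0.001],0],[[0,0,0],[0,0,0.001],0],[[0,0,0],[0,0,0],0]]'

```

```text
t: 19.0
position: [0.6099, -0.1205, 0.1057]
orientation: [0.661, 0.751, 0.001, 0.001]
ft_force: [1.5, 0.4, 5.1]
grip_width: 0.0237
grasp_force: 29.9
```

```bash

python3 -m creep '[[[0,0,0],[0,0,0.001],0],[[0,0,0],[0,0,0.001],0],[[0,0,0],[0,0,0.001],0],[[0,0,0],[0,0,0.001],0],[[0,0,0],[0,0,0],0]]'

```

```text
t: 19.62
position: [0.6078, -0.1204, 0.1002]
orientation: [0.661, 0.751, -0.0, -0.001]
ft_force: [0.6, -0.9, -1.7]
grip_width: 0.024
grasp_force: 29.9
```

```bash

python3 -m creep '[[[0,0,0],[0,0,0.001],0],[[0,0,0],[0,0,0.001],0],[[0,0,0],[0,0,0.001],0],[[0,0,0],[0,0,0.001],0],[[0,0,0],[0,0,0],0]]'

```

```text
t: 20.25
position: [0.6081, -0.1206, 0.0967]
orientation: [0.661, 0.751, -0.0, -0.0]
ft_force: [-0.3, 0.1, -3.0]
grip_width: 0.0238
grasp_force: 29.9
```

```bash

python3 -m creep '[[[0,0,0],[0,0,0.0012],0],[[0,0,0],[0,0,0.0012],0],[[0,0,0],[0,0,0.001],0],[[0,0,0],[0,0,0.0006],0],[[0,0,0],[0,0,0],0]]'

```

```text
t: 20.88
position: [0.6085, -0.1206, 0.0929]
orientation: [0.661, 0.751, 0.0, 0.0]
ft_force: [0.6, -0.3, -3.6]
grip_width: 0.0237
grasp_force: 29.9
```

```bash

python3 -m creep '[[[0,0,0],[0,0,0.0004],0],[[0,0,0],[0,0,0.0004],0],[[0,0,0],[0,0,0.0004],0],[[0,0,0],[0,0,0],0]]'

```

```text
t: 21.38
position: [0.6085, -0.1206, 0.0918]
orientation: [0.661, 0.751, 0.0, 0.0]
ft_force: [-0.3, 0.3, -1.9]
grip_width: 0.024
grasp_force: 29.9
```

```bash

python3 -m creep '[[[0,0,0],[0,0,0.0002],0],[[0,0,0],[0,0,0.0002],0],[[0,0,0],[0,0,0],0]]'

```

```text
t: 21.75
position: [0.6085, -0.1206, 0.0914]
orientation: [0.661, 0.751, 0.0, 0.0]
ft_force: [1.1, -0.3, -2.1]
grip_width: 0.0235
grasp_force: 29.9
```

```bash

python3 -m creep '[[[0,0,0],[0,0,0.0002],0],[[0,0,0],[0,0,0.0002],0],[[0,0,0],[0,0,0],0]]'

```

```text
t: 22.12
position: [0.6085, -0.1206, 0.0911]
orientation: [0.661, 0.751, 0.0, 0.0]
ft_force: [0.7, -0.1, 0.0]
grip_width: 0.0239
grasp_force: 29.9
```

```bash

python3 -m creep '[[[0,0,0],[0,0,0.0002],0],[[0,0,0],[0,0,0.0002],0],[[0,0,0],[0,0,0],0]]'

```

```text
t: 22.5
position: [0.6086, -0.1206, 0.091]
orientation: [0.661, 0.751, 0.0, 0.0]
ft_force: [-0.7, 0.6, 3.5]
grip_width: 0.0237
grasp_force: 29.9
```

```bash

python3 -m creep '[[[0,0,0],[0,0,0.0002],0],[[0,0,0],[0,0,0.0001],0],[[0,0,0],[0,0,0],0]]'

```

```text
t: 22.88
position: [0.6086, -0.1206, 0.0909]
orientation: [0.661, 0.751, 0.0, 0.0]
ft_force: [-0.5, 0.1, 5.8]
grip_width: 0.0234
grasp_force: 29.9
```

```bash

python3 -m creep '[[[0,0,0],[0,0,0.0002],0],[[0,0,0],[0,0,0.0001],0],[[0,0,0],[0,0,0.0001],0],[[0,0,0],[0,0,0],0]]'

```

```text
t: 23.38
position: [0.6086, -0.1206, 0.0908]
orientation: [0.661, 0.751, 0.0, 0.0]
ft_force: [-2.2, 1.3, 8.7]
grip_width: 0.0238
grasp_force: 29.9
```

```bash

python3 -m creep '[[[0,0,0],[0,0,0.0001],0],[[0,0,0],[0,0,0.0001],0],[[0,0,0],[0,0,0.0001],0],[[0,0,0],[0,0,0],0]]'
python3 -c "
from h import *
plan(0,0,0)
print(np.round(sense()['ft_force'],2))"

```

```text
t: 23.88
position: [0.6086, -0.1206, 0.0908]
orientation: [0.661, 0.751, 0.0, 0.0]
ft_force: [-3.0, -0.1, 10.8]
grip_width: 0.024
grasp_force: 29.9
t 23.88 pos [ 0.6086 -0.1206  0.0908] fy 7.27 tilt [0.0007 0.0001] F [-3.03 -0.15 10.82] M [ 0.11  0.66 -0.01] w 0.024 g 29.9 q [ 0.12  0.88  0.01  1.7  -0.02  0.57  0.26]
tool shift [ 0.1967 -0.5885  0.0904]
[-3.03 -0.15 10.82]
```

```bash

python3 -m creep '[[[0,0,0],[0,0,0.0001],0],[[0,0,0],[0,0,0.0001],0],[[0,0,0],[0,0,0.0001],0],[[0,0,0],[0,0,0],0]]'

```

```text
t: 24.38
position: [0.6086, -0.1206, 0.0907]
orientation: [0.661, 0.751, 0.0, 0.0]
ft_force: [-2.0, 0.6, 12.2]
grip_width: 0.024
grasp_force: 29.9
```

```bash

python3 -m creep '[[[0,0,0],[0,0,0.0001],0],[[0,0,0],[0,0,0],0],[[0,0,0],[0,0,0],0]]'

```

```text
t: 24.75
position: [0.6086, -0.1206, 0.0907]
orientation: [0.661, 0.751, 0.0, 0.0]
ft_force: [-2.4, 0.9, 12.4]
grip_width: 0.0237
grasp_force: 29.9
```

```bash

python3 -m creep '[[[0,0,0],[0,0,0.0001],0],[[0,0,0],[0,0,0.0001],0],[[0,0,0],[0,0,0],0],[[0,0,0],[0,0,0],0]]'

```

```text
t: 25.25
position: [0.6086, -0.1206, 0.0907]
orientation: [0.661, 0.751, 0.0, 0.0]
ft_force: [-2.4, 1.0, 13.1]
grip_width: 0.0239
grasp_force: 29.9
```

```bash

python3 -m creep '[[[0,0,0],[0,0,0],0],[[0,0,0],[0,0,0],0],[[0,0,0],[0,0,0],0]]'

```

```text
t: 25.62
position: [0.6086, -0.1206, 0.0907]
orientation: [0.661, 0.751, 0.0, 0.0]
ft_force: [-3.2, 1.1, 13.6]
grip_width: 0.0242
grasp_force: 29.9
```

```bash

python3 -m creep '[[[0,0,0],[0,0,0.0001],0],[[0,0,0],[0,0,0],0],[[0,0,0],[0,0,0],0],[[0,0,0],[0,0,0],0]]'
python3 -m creep '[[[0,0,0],[0,0,0],0],[[0,0,0],[0,0,0],0],[[0,0,0],[0,0,0],0],[[0,0,0],[0,0,0],0]]' | grep ft
python3 -m creep '[[[0,0,0],[0,0,0],0],[[0,0,0],[0,0,0],0],[[0,0,0],[0,0,0],0],[[0,0,0],[0,0,0],0]]' | grep ft
python3 -m creep '[[[0,0,0],[0,0,0],0],[[0,0,0],[0,0,0],0],[[0,0,0],[0,0,0],0],[[0,0,0],[0,0,0],0]]' | grep ft

```

```text
t: 26.12
position: [0.6086, -0.1206, 0.0906]
orientation: [0.661, 0.751, 0.0, 0.0]
ft_force: [-3.1, 1.4, 14.7]
grip_width: 0.0239
grasp_force: 29.9
ft_force: [-3.4, 0.3, 14.9]
ft_force: [-3.3, 1.7, 15.3]
ft_force: [-3.7, 0.9, 15.0]
```

A press of about 17.9 N was held for over 1.5 s. Lift, then check the row.

```bash

python3 -m creep '[[[0,0,0],[0,0,-0.003],0],[[0,0,0],[0,0,-0.017],0],[[0,0,0],[0,0,-0.04],0],[[0,0,0],[0,0,-0.04],0],[[0,0,0],[0,0,-0.01],0]]'
python3 -m creep '[[[0,0,0],[0.054,0,0],0],[[0,0,0],[0.054,-0.01,0],0],[[0,0,0],[0.054,-0.02,0],0],[[0,0,0],[0,0,0],0]]'
python3 - <<'E'
from h import *
plan(.562,.199,.2,7.3)
for n in('top','side'):
    d=grab(n);w=pts(d)
    b=np.array([.5625,-.1263 if n=='top' else -.128]);a=np.radians(7.3); s=(w[...,:2]-b)@[np.cos(a),np.sin(a)]; l=(w[...,:2]-b)@[-np.sin(a),np.cos(a)]
    print(n,[(c,(np.nanmedian(w[...,2][m])*1000).round(1)) for c in range(-92,95,6) if (m:=(abs(s*1000-c)<3)&(abs(l)<.015)).sum()])
    o=d['frame'][140:265,230:380] if n=='top' else d['frame'][150:275,200:350]
    cv2.imwrite(f'pics/{n}6.png',o[:,:,::-1])
A=cv2.imread('pics/top6.png');B=cv2.imread('pics/side6.png')
cv2.imwrite('pics/b6.png',cv2.resize(np.hstack([A,B]),None,fx=2.6,fy=2.6,interpolation=cv2.INTER_CUBIC))
E
```

```text
t: 28.25
position: [0.61, -0.1211, 0.2016]
orientation: [0.661, 0.75, 0.001, 0.002]
ft_force: [0.6, -0.0, -3.6]
grip_width: 0.0241
grasp_force: 29.9
t: 28.75
position: [0.5546, 0.0428, 0.1975]
orientation: [0.657, 0.754, -0.0, -0.003]
ft_force: [0.6, -0.6, -1.9]
grip_width: 0.0237
grasp_force: 29.9
t 28.75 pos [0.5546 0.0428 0.1975] fy 7.84 tilt [-0.0057  0.0037] F [ 0.58 -0.64 -1.92] M [-0.12 -0.    0.04] w 0.0237 g 29.9 q [-0.18  0.65  0.04  1.82 -0.04  0.67  0.02]
turn z rad 0.0095
tool shift [ 0.1537  0.0286 -0.002 ]
top [(-92, np.float64(44.2)), (-86, np.float64(32.8)), (-80, np.float64(35.7)), (-74, np.float64(35.6)), (-68, np.float64(35.4)), (-62, np.float64(30.2)), (-56, np.float64(33.8)), (-50, np.float64(36.0)), (-44, np.float64(35.9)), (-38, np.float64(35.7)), (-32, np.float64(30.6)), (-26, np.float64(35.5)), (-20, np.float64(35.3)), (-14, np.float64(35.4)), (-8, np.float64(34.5)), (-2, np.float64(35.1)), (4, np.float64(33.7)), (10, np.float64(35.8)), (16, np.float64(36.3)), (22, np.float64(36.3)), (28, np.float64(33.3)), (34, np.float64(31.2)), (40, np.float64(36.0)), (46
[... 299 characters left out ...]
 np.float64(35.9)), (-68, np.float64(35.5)), (-62, np.float64(32.2)), (-56, np.float64(32.4)), (-50, np.float64(35.7)), (-44, np.float64(35.4)), (-38, np.float64(36.8)), (-32, np.float64(26.5)), (-26, np.float64(34.5)), (-20, np.float64(35.2)), (-14, np.float64(36.4)), (-8, np.float64(34.7)), (-2, np.float64(34.1)), (4, np.float64(35.5)), (10, np.float64(35.2)), (16, np.float64(36.5)), (22, np.float64(35.9)), (28, np.float64(34.8)), (34, np.float64(31.2)), (40, np.float64(35.0)), (46, np.float64(36.9)), (52, np.float64(36.6)), (58, np.float64(32.5)), (64, np.float64(31.8)), (70, np.float64(35.3)), (76, np.float64(36.1)), (82, np.float64(35.4)), (88, np.float64(38.4)), (94, np.float64(44.8))]
```

View pics/b6.png

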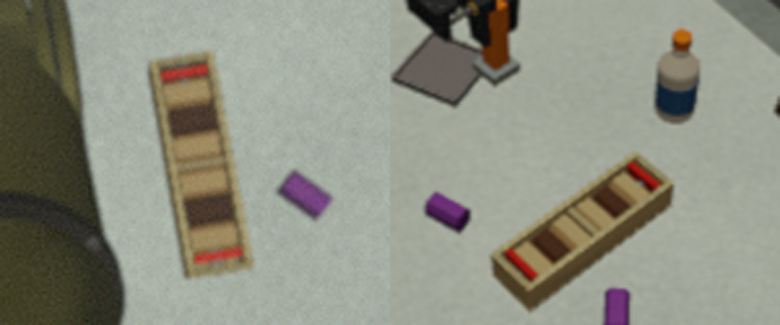

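Both dark blocks measure 36 mm, level with the pale ones, and nothing else has moved. Now I return the tamper to the tray.

```bash

python3 -m creep '[[[0,0,0],[0.052,0.0095,0],0],[[0,0,0],[0.052,0.0095,0],0],[[0,0,0],[0.049,0.0095,0],0],[[0,0,0],[0,0,0],0],[[0,0,0],[0,0,0],0]]'
python3 -m creep '[[[0,0,0],[0,0,0.04],0],[[0,0,0],[0,0,0.04],0],[[0,0,0],[0,0,0.02],0],[[0,0,0],[0,0,0],0],[[0,0,0],[0,0,0],0]]'
python3 -c "
from h import *
plan(.562,.2,.06,7.3)"
```

```text
t: 29.48
position: [0.5675, 0.1893, 0.1982]
orientation: [0.662, 0.75, -0.001, 0.001]
ft_force: [-0.2, -0.3, -3.6]
grip_width: 0.0239
grasp_force: 29.9
t: 30.1
position: [0.5682, 0.1902, 0.0998]
orientation: [0.662, 0.75, 0.0, 0.001]
ft_force: [-0.2, 0.3, -2.3]
grip_width: 0.0239
grasp_force: 29.9
t 30.1 pos [0.5682 0.1902 0.0998] fy 7.15 tilt [ 0.0018 -0.0002] F [-0.15  0.33 -2.32] M [-0.06  0.01  0.  ] w 0.0239 g 29.9 q [-0.43  0.84  0.06  1.76 -0.08  0.53 -0.2 ]
turn z rad -0.0026
tool shift [ 0.0105 -0.005   0.0398]
```

```bash

python3 -m creep '[[[0,0,0],[0.0105,-0.005,0.01],0],[[0,0,0],[0,0,0.015],0],[[0,0,0],[0,0,0.009],0],[[0,0,0],[0,0,0.003],0],[[0,0,0],[0,0,0],0]]'
python3 -m creep '[[[0,0,0],[0,0,0.001],0],[[0,0,0],[0,0,0.001],0],[[0,0,0],[0,0,0.0005],0],[[0,0,0],[0,0,0],0]]'
```

```text
t: 30.72
position: [0.5608, 0.2012, 0.0616]
orientation: [0.661, 0.75, -0.0, 0.0]
ft_force: [0.6, -0.4, -2.2]
grip_width: 0.0234
grasp_force: 29.9
t: 31.22
position: [0.561, 0.2015, 0.0602]
orientation: [0.661, 0.751, 0.0, 0.0]
ft_force: [-1.7, -1.1, 5.4]
grip_width: 0.0237
grasp_force: 29.9
```

Contact came at TCP 0.060, as at the pick. Back off slightly, then open slowly.

```bash

python3 -m creep '[[[0,0,0],[0,0,-0.0006],0],[[0,0,0],[0,0,0],0],[[0,0,0],[0,0,0],0.03],[[0,0,0],[0,0,0],0.05],[[0,0,0],[0,0,0],0.07]]'
python3 -m creep '[[[0,0,0],[0,0,0],0.088],[[0,0,0],[0,0,0],0.088],[[0,0,0],[0,0,0],0.088],[[0,0,0],[0,0,-0.02],0.088],[[0,0,0],[0,0,-0.04],0.088]]'
python3 -m creep '[[[0,0,0],[0,0,-0.05],0.088],[[0,0,0],[0,0,-0.05],0.088],[[0,0,0],[0.06,0,0],0.088],[[0,0,0],[0.06,0,0],0.088],[[0,0,0],[0.06,0,0],0.088]]'
python3 -m creep '[[[0,0,0],[0,0,0],0.088],[[0,0,0],[0,0,0],0.088],[[0,0,0],[0,0,0],0.088]]'
python3 - <<'E'
from h import *
for n in('top','side'):
    d=grab(n); w=pts(d)
    for lo,hi in((.095,.115),(.03,.115)):
        m=(abs(w[...,0]-.562)<.06)&(abs(w[...,1]-.2)<.06)&(w[...,2]>lo)&(w[...,2]<hi)
        print(n,lo,m.sum(),cv2.minAreaRect(w[m][:,:2].astype(np.float32)*1000) if m.sum()>3 else '', np.percentile(w[m][:,2],98) if m.sum() else '')
    save(d,n+'7.png')
E
```

```text
t: 31.85
position: [0.5607, 0.2015, 0.0599]
orientation: [0.661, 0.751, 0.0, -0.0]
ft_force: [0.4, 0.3, -0.2]
grip_width: 0.0478
grasp_force: 0.0
t: 32.48
position: [0.5598, 0.2011, 0.1205]
orientation: [0.661, 0.751, -0.001, -0.001]
ft_force: [1.3, 0.2, 1.2]
grip_width: 0.0878
grasp_force: 0.0
t: 33.1
position: [0.5378, 0.3817, 0.2221]
orientation: [0.661, 0.75, 0.001, 0.0]
ft_force: [0.2, 0.4, 0.6]
grip_width: 0.0877
grasp_force: 0.0
t: 33.48
position: [0.5389, 0.3776, 0.2207]
orientation: [0.662, 0.75, -0.0, 0.001]
ft_force: [-0.7, -0.1, 0.5]
grip_width: 0.0881
grasp_force: 0.0
top 0.095 103 ((560.8902587890625, 201.91998291015625), (23.475528717041016, 23.81163215637207), 8.801251411437988) 0.1079352215325343
top 0.03 172 ((560.7476196289062, 201.73406982421875), (23.825923919677734, 24.1031494140625), 8.683661460876465) 0.10730779251300038
side 0.095 49 ((560.7034912109375, 200.35409545898438), (24.10911750793457, 27.776979446411133), 6.237392425537109) 0.10725022459861322
side 0.03 185 ((560.5927734375, 200.5185089111328), (24.636768341064453, 31.34758758544922), 7.340743064880371) 0.10618673842483037
```

View pics/side7.png

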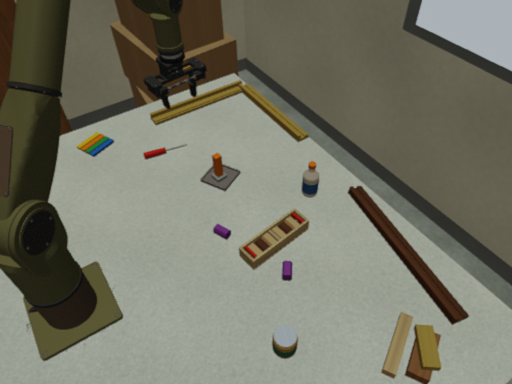

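The tamper stands upright in its tray (217,165). The row at (275,237) is level, and the glue, tin, screwdriver and purple blocks are where they started. The robot is clear.

```bash
python3 -c "
from cell import ticket
print(ticket.hand_in())"
```

```text
the job is handed in; nothing more can be done
None
```

Both dark blocks are down level with the pale ones, the row was held at about 18 N (peak reading) for over 1.5 s, and the tamper is upright in its tray and released; the job was handed in with the clock at about 34 s of the 69 s allowed.

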